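# Put the flush cutters away in the slide-lid tool case

### The job

Open the tool case: lift the pull end of its lid over the end lip, slide the lid out of its grooves and lay it flat on the bench, clear of the case. Then take the flush cutters out of their open-ended holder, set them down on the bench and let go so that you can take a new hold across the handles, and lay them fully home in the case's shaped cutout, the jaws in its narrow end. Leave the lid off, do not let the lid or the cutters fall, and leave the solder reel, the heat sink and the relay where they stand.

Things in the scene. Friction and masses are not known exactly. Their poses are not given: they have to be found in the camera images.
- tool_case: Low black tool case with a slide-out lid, fixed, 186 (x) x 134 (y) x 48 mm high. Origin: centre of its underside, on the bench; z up. The lid leaves toward the case's -x; the +x end is walled. Groove roofs along both sides (y = +-54 to +-67, z = 44 to 48 mm, full length) keep the lid from lifting straight out. The lid lies on the rigid grey insert, top at z = 24 mm.
- lip (a point): Middle of the end lip's top edge: x = -90, y = 0, z = 30 mm of the case; the lip is 6 mm thick and stands 6 mm above the lid's underside. Raise the lid by 7 to 14 mm (about 10 is best), level or by its pull end alone; it then slides with 3 mm of play on each side and comes clear of the case after about 180 mm.
- cutout (a point): Centre of the cutout's floor, 10 mm above the bench, 14 mm below the insert's top; axes along the case's. The cutters' origin and axes coincide with it when home. Widths (y): 62 mm from x = -74 to -34, finger notches from -34 to 10, 48 mm from 10 to 42, 33 mm (jaws) from 42 to 74. About 4 mm of play; the cutters fit only with the jaws toward the case's +x.
- notches (a point): Middle between the two finger notches, on the cutout's floor, 12 mm toward -x from its centre. The notches span 44 mm in x and 108 mm over both in y, and go 6 mm deeper than the cutout's floor, so fingers opened to 65-70 mm fit down beside the handles.
- lid: Loose plain grey painted plate, 172 (x) x 120 (y) x 5 mm, about 0.22 kg, closing the case at the start, axes along the case's. Origin: centre of its underside. An upright dark steel pull plate stands on it near its -x end.
- lid_pull (a point): Middle of the lid's pull plate, 72 mm toward -x from the lid's origin and 20 mm above the lid's underside (44 mm above the bench while closed). The plate is 10 (x) x 44 (y) mm and stands 5 to 31 mm above the lid's underside; pinch it from above across its 10 mm.
- holder: Black U-shaped tool holder, fixed, 90 (x) x 78 (y) x 32 mm high. Origin: on the bench at the middle of its open end; the channel runs back to x = -90 mm, where it is closed. Floor 3 mm thick; side walls y = +-33 to +-39 mm, 32 mm high: no room for fingers beside the handles. Open above and at +x.
- cutters: Loose blue-handled flush cutters lying flat, 139 (x) x 54 (y) x 12 mm, about 75 g; rigid, they do not open. Origin: centre of the underside; +x to the jaws, z up. At the start the handles lie in the holder, the jaws stick out of its open end. Full width: 48 mm at x = -70, 54 at -44, 50 at -13, 36 at 18, 26 at 32, 24 at 48, 8 at 66 mm.
- jaws (a point): Hold on the jaws, 43 mm toward +x from the cutters' origin and 6 mm above their underside; 25 mm wide along y. The jaws are 2 to 9 mm above the underside.
- handles (a point): Hold across both handles, 15 mm toward -x from the cutters' origin and 6 mm above their underside; 50 mm wide along y. The handles are 0 to 12 mm high.
- reel: Bystander: solder reel, 58 mm diameter, 48 mm high, standing on its flange. Origin: centre of the underside.
- sink: Bystander: finned aluminium heat sink, 80 x 60 x 32 mm. Origin: centre of the underside.
- relay: Bystander: small plug-in relay, 22 x 28 x 34 mm, standing. Origin: centre of the underside.
Things that resemble listed ones, but are neither listed nor needed, are in the scene too. There is more than one size of the lid; the job needs the larger.

How it is judged (in metres and radians):
On the way, in this order (a step that is already met when the one before it is completed fails the run):
1. the lid has been slid out and lies flat on the bench, let go and not touching the case (height (world z) of lid below 0.012 m and angle between lid's own z axis and vertical below 0.08 rad and contact force between lid and tool_case below 0.05 N and contact force between lid and the fingers below 0.05 N and linear speed of lid below 0.02 m/s), for 0.2 s.
2. the cutters lie flat on the bench outside their holder, let go (contact force between cutters and the fingers below 0.05 N and linear speed of cutters below 0.02 m/s and angle between cutters's own z axis and vertical below 0.08 rad and height (world z) of cutters below 0.006 m and horizontal distance between cutters and holder above 0.06 m and contact force between cutters and holder below 0.05 N), for 0.2 s.
At the end, for the whole second after the job is handed in: Cutters at rest in the cutout: origin within 9 mm sideways and 3 mm in height of its floor centre, flat within 0.08 rad, along the case within 0.15 rad. Lid at rest flat on the bench (underside below 12 mm, level within 0.08 rad), not touching the case. Both let go (all of step 1 and contact force between cutters and the fingers below 0.05 N and linear speed of cutters below 0.02 m/s and angle between cutters's own z axis and vertical below 0.08 rad and horizontal distance between cutters and cutout below 0.009 m and z of cutters in the frame of cutout between -0.003 and 0.003 m and angle between the x axis of cutters and the x axis of tool_case, either way round below 0.15 rad).
It fails at once if the solder reel, heat sink or relay moved by more than 30 mm (distance of any of reel, sink, relay from where it was at the start of the episode above 0.03 m).
It fails at once if the lid or the cutters falling free faster than 0.8 m/s (a drop of more than about 3 cm) ((linear speed of lid above 0.8 m/s and contact force between lid and the fingers below 0.05 N) or (linear speed of cutters above 0.8 m/s and contact force between cutters and the fingers below 0.05 N)).
It also fails if it takes over 69 s, if anything falls off the work surface, if the arm or the gripper's body presses on something with over 40 N, if the wrist force passes 120 N, or if a joint passes its speed limit or range.

### The arm

A 6-joint arm with a two-finger parallel gripper is mounted at the origin on a cart in front of the work surface, level with it; the furniture and walls round the work are solid. World frame = base frame: x ahead of the robot, y to its left, z up, the work surface at z = 0. Lengths are in mm, angles in rad, forces in N, time in s.
With the tool pointing down it reaches from about 325 to 875 mm from the base axis. Payload 4.4 kg.
Tool frame: the origin (TCP) lies on the centre line of the jaws, within the pads' length; the fingertips stand ahead of it and the grasp point (between the pads) lies 6 mm ahead of it (ctrl.tcp_to_tips is the z of the fingertips in the tool frame, in mm); z points along the fingers, y is the line along which they close (so a half turn about z gives the same grasp; the last joint's range is limited). The gripper opens to 85 mm and grips with 20 to 120 N. Pads are 22 mm wide; open, the fingers measure 114 mm over their backs; the gripper's body (76 mm by 85 mm) begins 54 mm behind the grasp point. The pads swing forward as they close: fully open they stand 13 mm farther back than shut.
Start: joints at [1.147, 0.207, 1.542, -0, 1.393, -0.15], TCP at [155.485, 553.581, 256.282] pointing down, gripper open.
Joint ranges: [-2.73, 2.73], [-0.86, 2.22], [0.23, 2.46], [-1.11, 4.25], [0.08, 2.63], [-2.82, 2.82]. Speed limits (rad/s): [2.79, 2.79, 3.14, 3.14, 3.14, 3.14].

### API

Orientations are given as a 3x3 rotation matrix whose columns are the frame's x, y, z axes.
In Python, from plant import ctrl, sensors, optics gives the robot as it stands. Calls block until the motion is done:
- ctrl.move_ptp(position, orientation): joint-space move of the TCP to a pose.
- ctrl.move_l(position, rot=None, vel=150, threshold=None): straight line of the TCP; rot=None keeps the orientation; vel is the mean speed in mm/s. With threshold (N) it stops when the force on the tool has changed by that much, and returns True; else False.
- ctrl.set_joints(angles): joint-space move.
- ctrl.gripper_to(opening, force=None): finger opening in mm; force is the grip in N (None keeps the last); returns when the fingers have stopped.
- ctrl.hold(seconds).
- ctrl.solve_ik(position, orientation): joint angles nearest the present ones, or None.
- sensors.read_state(): the state.
- optics.grab_frame(name): name is "scene" or "top"; returns (picture, depth): 480x640x3 uint8, red, green, blue; 480x640 float32, mm along the optical axis (not along the pixel's ray), 0 where there is no reading.
- optics.camera_params(name): a dict with "mtx" (3x3 intrinsics, pixels), "R" (3x3) and "t" (3): a world point X has camera coordinates R X + t. Camera axes: x right, y down, z forward; pixel columns grow to the right and rows downward; lengths in mm; the calibration is good to about 2 mm. A picture is of the moment at which its call begins. camera_params takes no time and is no camera call.
A pose or a line that the arm cannot do raises ctrl.MotionError and nothing moves.
- ctrl.finish_job(): hands the job in; it is judged then, once.
The state is a dict: "t": time; "q": joint angles; "qvel": joint speeds; "tau": joint torques, N m; "eef_pos": TCP position; "eef_rot": TCP orientation; "force": force on the tool from outside, world axes, zero at the start; "wrist_torque": the same for the moment, N m; "grip_width": finger opening in mm; "grasp_force": force on a finger pad.
Only numpy, scipy, OpenCV 4.12 (cv2) and the standard library are available. Lean on these libraries where they do the work, as an engineer would, in place of code of your own. Each camera call takes 0.05 s, during which the arm holds its last target. There are 200 camera calls.

## Working session

There is one attempt and no reset: what is moved stays moved. The work goes in short steps, each a Python script; the robot and the scene stay as the last script left them, time stands still between calls to the robot, and variables do not carry over. Pictures are saved under pics/ and viewed, at most 10 in all, crops included, and the job is handed in when it is done.

```bash
mkdir -p pics; ls; python3 - <<'E'
from plant import ctrl, sensors, optics
import cv2,numpy as np
for n in("top","scene"):
    p,d=optics.grab_frame(n); cv2.imwrite(f"pics/{n}0.png",p[:,:,::-1]); np.savez(f"{n}0.npz",p=p,d=d)
    c=optics.camera_params(n); print(n,c, (d>0).mean())
print(ctrl.tcp_to_tips, sensors.read_state()["t"])
E
```

```text
pics
top {'mtx': array([[501.86889218,   0.        , 313.59021143],
       [  0.        , 501.86889218, 242.27655285],
       [  0.        ,   0.        ,   1.        ]]), 'R': array([[-0.02442861, -0.99961087, -0.01346692],
       [-0.9831673 ,  0.02646227, -0.18078112],
       [ 0.18106714,  0.008824  , -0.98343115]]), 't': array([  12.9472762 ,  443.82355563, 1335.52430895])} 0.99603515625
scene {'mtx': array([[549.29667313,   0.        , 316.3065967 ],
       [  0.        , 549.29667313, 235.73268808],
       [  0.        ,   0.        ,   1.        ]]), 'R': array([[ 0.65999019, -0.75099348, -0.02053626],
       [-0.47858674, -0.39920767, -0.7820409 ],
       [ 0.57910939,  0.5259677 , -0.62288867]]), 't': array([-291.06649557,  267.2925229 , 1239.20199092])} 0.9959798177083333
25.0 0.1
```

View pics/top0.png

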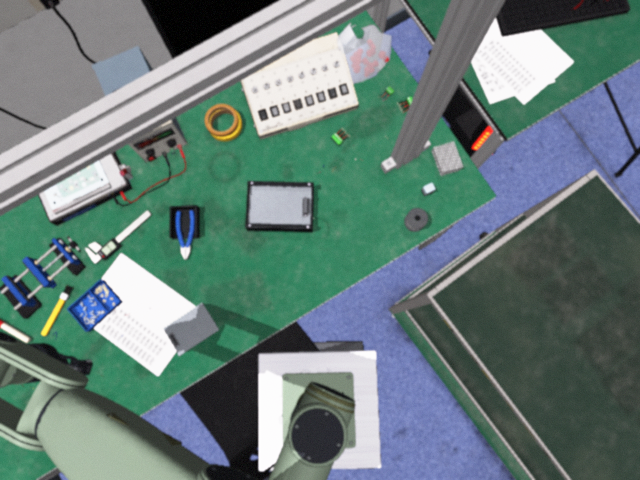

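View pics/scene0.png

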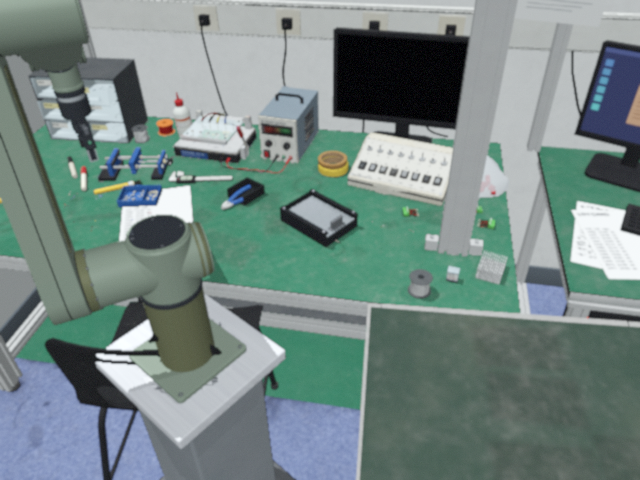

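The top view shows the case at (280,206) with its pull at (306,206), so the lid leaves toward world -y. The holder is at (184,214) with its open end toward the robot and the cutters' jaws at (185,255). The reel is at (417,219), the relay at (429,188) and the sink at (447,157). The plate at (190,330) is probably the smaller lid.

```bash
cat > h.py <<'E'
import numpy as np,cv2
from plant import ctrl,sensors,optics
def ray(n,uv,z):
    c=optics.camera_params(n); uv=np.atleast_2d(uv).astype(float)
    d=np.c_[uv,np.ones(len(uv))]@np.linalg.inv(c["mtx"]).T@c["R"]; o=-c["R"].T@c["t"]
    return o+d*((z-o[2])/d[:,2])[:,None]
def cloud(n,d):
    c=optics.camera_params(n); v,u=np.mgrid[:480,:640]
    P=np.stack([u,v,np.ones_like(u)],-1)@np.linalg.inv(c["mtx"]).T*d[...,None]
    return (P-c["t"])@c["R"]
def proj(n,X):
    c=optics.camera_params(n); q=(np.atleast_2d(X)@c["R"].T+c["t"])@c["mtx"].T
    return q[:,:2]/q[:,2:]
def comp(m,uv,r=12):
    "pixels of the mask component nearest uv"
    k,l=cv2.connectedComponents(m.astype(np.uint8)); ys,xs=np.nonzero(m)
    i=np.argmin((xs-uv[0])**2+(ys-uv[1])**2); s=l==l[ys[i],xs[i]]
    ys,xs=np.nonzero(s); return np.c_[xs,ys]
def rect(P):
    (c,s,a)=cv2.minAreaRect(P[:,:2].astype(np.float32)); return np.round(c,1),np.round(s,1),round(a,1)
E
cat > m.py <<'E'
from h import *
guess={"top":dict(case=(262,206),hold=(172,215),cut=(178,235),lid=(275,206)),"scene":dict(case=(300,226),hold=(256,186),cut=(238,197),lid=(315,215))}
for n in("top","scene"):
    z=np.load(f"{n}0.npz"); p,d=z["p"],z["d"]; W=cloud(n,d); hsv=cv2.cvtColor(p,cv2.COLOR_RGB2HSV)
    g=guess[n]; H,S,V=[hsv[...,i].astype(int) for i in range(3)]
    # heights
    for k,uv in g.items(): print(n,k,"W",W[uv[1],uv[0]].round(0),"hsv",hsv[uv[1],uv[0]])
    blue=(H>100)&(H<125)&(S>110)&(V>60)
    q=comp(blue,g["cut"]); print(" cut blue",len(q),rect(ray(n,q,10)))
    x0=W[g["lid"][1],g["lid"][0]]; near=np.hypot(*(W[...,:2]-x0[:2]).transpose(2,0,1))<150
    for lo,hi in((40,52),(22,36),(52,62)):
        m=near&(W[...,2]>lo)&(W[...,2]<hi); P=W[m]; print(" case z",lo,hi,m.sum(),P.mean(0).round(1),rect(P))
    dark=(V<60); q=comp(dark&near,g["case"]); print(" case dark",len(q),rect(ray(n,q,48)))
    for k in("hold",):
        x0=W[g[k][1],g[k][0]]; near=np.hypot(*(W[...,:2]-x0[:2]).transpose(2,0,1))<100
        q=comp(dark&near,g[k]); print(" hold dark",len(q),rect(ray(n,q,32)))
E
python3 m.py; python3 - <<'E'
import cv2,numpy as np
a=cv2.imread("pics/top0.png")[165:275,150:330]; b=cv2.imread("pics/scene0.png")[165:255,210:365]
a=cv2.resize(a,(800,int(800*110/180)),interpolation=2)
cv2.imwrite("pics/c1.png",a)
E
```

```text
top case W [553. 144.  30.] hsv [115  16 211]
top hold W [536. 399.  23.] hsv [ 0 34 15]
top cut W [480. 382.  16.] hsv [110 194 196]
top lid W [552. 107.  30.] hsv [111  16 204]
 cut blue 430 (array([501.8, 364.4]), array([106.7,  56.9]), 1.5)
 case z 40 52 658 [549.9  99.5  47.3] (array([551.5,  94.7]), array([185.9, 136.4]), 87.3)
 case z 22 36 2402 [553.7  94.1  29.4] (array([547.6,  93.9]), array([184.8, 129. ]), 86.7)
 case z 52 62 115 [538.8  71.3  54.5] (array([549.9,  95. ]), array([180.9, 132.3]), 87.4)
 case dark 445 (array([545.4,  93.2]), array([183.6, 136.8]), 86.8)
 hold dark 591 (array([512. , 359.1]), array([94.9, 84.4]), 1.0)
scene case W [491. 105.  23.] hsv [115  44  35]
scene hold W [562. 361.  16.] hsv [95 45 34]
scene cut W [492. 370.   6.] hsv [112 116  79]
scene lid W [551. 101.  30.] hsv [102  20 189]
 cut blue 226 (array([504.2, 378.4]), array([115.9,  51.9]), 28.6)
 case z 40 52 526 [544.1  94.   47.3] (array([553.9,  92.5]), array([193.7, 141.7]), 87.2)
 case z 22 36 1511 [557.9  88.9  31.2] (array([554.9,  92.3]), array([191.9, 140.6]), 86.9)
 case z 52 62 151 [546.2  64.   54. ] (array([552.4,  89.8]), array([185.1, 134.8]), 86.7)
 case dark 1034 (array([533.9,  73. ]), array([215.1, 164.2]), 87.2)
 hold dark 408 (array([507.8, 346.1]), array([107.3, 103. ]), 0.8)
```

View pics/c1.png

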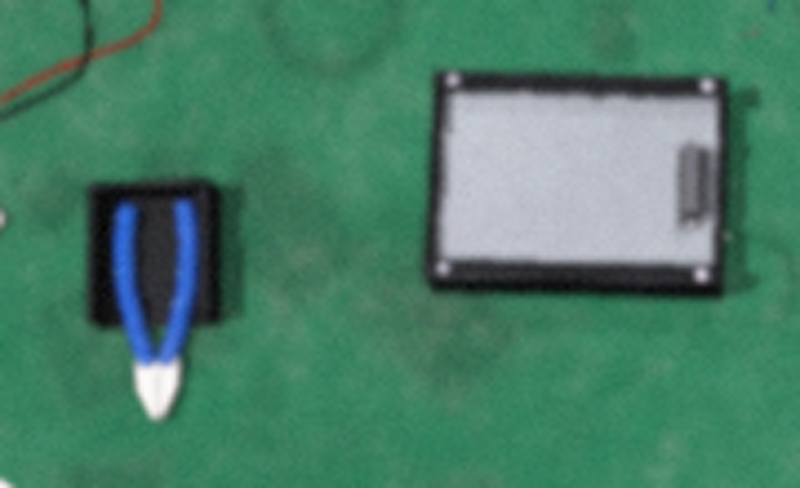

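The crop shows the four case corner screws at crop pixels (453,79), (708,85), (701,273) and (442,268), the pull at (695,185), the jaw tip at (157,418) and the handle ends at (127,205) and (186,205). The depth points give a case rim of 186x136 mm at z = 47, which matches the listed sizes. I'll refine the pull, the cutters and the bystanders next.

```bash
python3 - <<'E'
from h import *
f=lambda a:np.array(a)/ (800/180)+[150,165]-0.39
r=ray("top",f([(453,79),(708,85),(701,273),(442,268)]),48); print("screws",r.round(1).tolist(),r.mean(0).round(1))
print("pull",ray("top",f([(695,185)]),55).round(1))
tip=ray("top",f([(157,418)]),8)[0]; b=ray("top",f([(127,205),(186,205)]),14).mean(0); print("tip,back",tip.round(1),b.round(1))
print("byst",ray("top",[(417,219),(429,188),(447,157)],30).round(0).tolist())
# jaws in both views: bright, unsaturated component
for n,uv in(("top",(185,252)),("scene",(228,205))):
    z=np.load(f"{n}0.npz"); hsv=cv2.cvtColor(z["p"],cv2.COLOR_RGB2HSV).astype(int)
    m=(hsv[...,1]<70)&(hsv[...,2]>120); q=comp(m,uv); print(n,"jaws",len(q),rect(ray(n,q,9)))
    if n=="scene":
        W=cloud(n,z["d"]); m=(hsv[...,2]<110)&(hsv[...,1]<90)&(W[...,2]>49)&(W[...,2]<60)&(abs(W[...,0]-550)<40)&(abs(W[...,1]-20)<30)
        print("pull scene",m.sum(),W[m].mean(0).round(1),rect(W[m]))
    else:
        W=cloud(n,z["d"]); m=(abs(W[...,0]-545)<30)&(abs(W[...,1]-20)<18)&(W[...,2]>45); print("pull top",m.sum(),W[m].mean(0).round(1),rect(W[m]))
a=np.deg2rad(87.1)
ex=np.array([np.cos(a),np.sin(a),0])
R=np.c_[np.cross(ex,[0,0,-1]),ex,[0,0,-1]]
print(np.linalg.det(R))
for p in((548,22,150),(548,22,57),(538,-180,30)):
    for s in(1,-1): print(p,ctrl.solve_ik(p,R*[s,s,1]))
E
```

```text
screws [[617.3, 170.6, 48.0], [608.8, 10.5, 48.0], [488.4, 17.5, 48.0], [495.9, 177.7, 48.0]] [552.6  94.1  48. ]
pull [[542.6  19.9  55. ]]
tip,back [413.1 363.2   8. ] [549.7 365.   14. ]
byst [[504.0, -287.0, 30.0], [592.0, -326.0, 30.0], [682.0, -383.0, 30.0]]
top jaws 115 (array([430.1, 363.1]), array([36.6, 28.2]), 1.4)
pull top 1126 [531.9  18.  865.8] (array([541. ,  19.9]), array([35.8, 52. ]), 90.0)
scene jaws 82 (array([435.8, 367.3]), array([38.8, 40.6]), 87.8)
pull scene 15 [544.4  15.8  52.4] (array([546. ,  16.5]), array([ 5.6, 38.4]), 83.3)
1.0000000000000002
(548, 22, 150) [-1.17702639e-01  2.62427531e-01  1.70812549e+00 -4.44089210e-16
  1.17103963e+00 -1.63788442e+00]
(548, 22, 150) [-1.17702639e-01  2.62427531e-01  1.70812549e+00 -4.44089210e-16
  1.17103963e+00  1.50370824e+00]
(548, 22, 57) [-1.17702639e-01  3.98894285e-01  1.75593501e+00 -4.44089210e-16
  9.86763355e-01 -1.63788442e+00]
(548, 22, 57) [-1.17702639e-01  3.98894285e-01  1.75593501e+00 -4.44089210e-16
  9.86763355e-01  1.50370824e+00]
(538, -180, 30) [-4.75400549e-01  4.75215109e-01  1.71391274e+00 -4.44089210e-16
  9.52464805e-01 -1.99558233e+00]
(538, -180, 30) [-4.75400549e-01  4.75215109e-01  1.71391274e+00 -4.44089210e-16
  9.52464805e-01  1.14601033e+00]
```

Two estimates put the case centre at (552,94) with a yaw of 87.1°, and the pull near (545.5,20). Next: grip the pull and lift it.

```bash
cat >> h.py <<'E'
def Rz(deg):
    "tool down, tool y along world yaw deg"
    a=np.deg2rad(deg); e=np.array([np.cos(a),np.sin(a),0]); return np.c_[np.cross(e,[0,0,-1]),e,[0,0,-1.]]
def st(s=""):
    r=sensors.read_state(); print(s,"t%.1f"%r["t"],r["eef_pos"].round(1) if hasattr(r["eef_pos"],"round") else r["eef_pos"],"F",np.round(r["force"],1),"M",np.round(r["wrist_torque"],2),"w%.1f"%r["grip_width"],"g%.0f"%r["grasp_force"]); return r
E
python3 - <<'E'
from h import *
R=Rz(87.1)
ctrl.move_ptp((545.5,20,140),R); ctrl.gripper_to(45,90)
print(ctrl.tcp_to_tips)
print(ctrl.move_l((545.5,20,58),vel=80,threshold=6)); st("down")
ctrl.gripper_to(0,90); st("grip"); print(ctrl.tcp_to_tips)
p,d=optics.grab_frame("scene"); q=p[150:270,220:380]; cv2.imwrite("pics/g1.png",cv2.resize(q,(800,600),interpolation=2)[:,:,::-1])
E
```

```text
25.0
False
down t4.1 [546.2  19.9  58.6] F [-0.7  0.2  0.1] M [ 0.01 -0.02 -0.02] w45.2 g0
grip t4.5 [546.   20.4  58.8] F [-0.8  2.2  5.4] M [ 0.36  0.16 -0.02] w8.0 g90
25.0
```

View pics/g1.png

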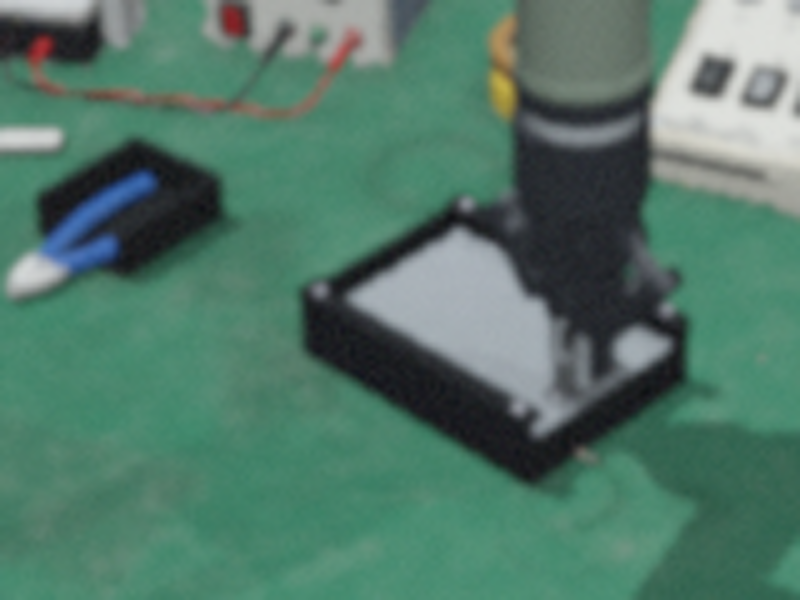

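The fingers are closed on the pull at picture pixel (585,370), with a width of 8 mm and 90 N, and the lid is still seated. Next: lift and slide.

```bash
python3 - <<'E'
from h import *
r=sensors.read_state(); p=np.array(r["eef_pos"],float); p[2]=58.8
a=np.deg2rad(87.1); ex=np.array([np.cos(a),np.sin(a),0]); ey=np.array([-ex[1],ex[0],0])
tgt=p+[0,0,10.5]; hit=ctrl.move_l(tgt,vel=40,threshold=20); r0=st("lift %s"%hit)
F0=np.array(r0["force"]); off=0
if not hit:
  for k in range(1,11):
    q=tgt-ex*20.5*k+ey*off
    if ctrl.move_l(q,vel=70,threshold=18): st("HIT"); break
    r=sensors.read_state(); dF=np.array(r["force"])-F0; fl=dF@ey
    off+=np.clip(fl*0.25,-1.5,1.5)
    print(k,np.round(r["eef_pos"],1),"Fx %.1f Fy %.1f Fz %.1f off %.1f w %.1f"%(dF@ex,fl,dF[2],off,r["grip_width"]))
st()
E
```

```text
lift False t5.0 [545.9  20.   69.3] F [ 0.4  0.8 -2.8] M [-0.24  0.02 -0.  ] w7.8 g88
1 [544.9  -0.8  69.2] Fx -0.6 Fy 1.0 Fz 0.4 off 0.2 w 8.1
2 [543.7 -21.1  69.3] Fx -0.4 Fy 0.4 Fz 0.2 off 0.3 w 8.1
3 [542.6 -41.5  69.3] Fx -1.9 Fy 0.2 Fz -0.8 off 0.4 w 8.0
4 [541.5 -62.   69.3] Fx -0.4 Fy 1.0 Fz -0.5 off 0.6 w 7.9
5 [540.2 -82.5  69.3] Fx -0.7 Fy 0.3 Fz -0.2 off 0.7 w 8.0
6 [ 539.1 -103.    69.3] Fx -0.5 Fy 0.4 Fz 0.2 off 0.8 w 8.0
7 [ 538.  -123.4   69.3] Fx -0.7 Fy 0.2 Fz -0.2 off 0.8 w 8.0
8 [ 536.9 -143.9   69.3] Fx -1.3 Fy 0.5 Fz -0.5 off 1.0 w 7.7
9 [ 535.7 -164.4   69.4] Fx -0.2 Fy 0.9 Fz -0.1 off 1.2 w 7.9
10 [ 534.4 -184.8   69.3] Fx -0.8 Fy 0.2 Fz -0.1 off 1.2 w 8.0
 t9.4 [ 534.4 -184.8   69.3] F [ 0.2  0.  -2.9] M [-0.18  0.02  0.01] w8.0 g88
```

```bash
python3 - <<'E'
from h import *
p=np.array(sensors.read_state()["eef_pos"],float)
p+=[-0.5,-9,0]; ctrl.move_l(p,vel=80)
ctrl.move_l((p[0],p[1],40),vel=70); st("near")
h=ctrl.move_l((p[0],p[1],34.3),vel=15,threshold=4); st("down %s"%h)
ctrl.gripper_to(35,40); ctrl.hold(0.2); st("open")
q=np.array(sensors.read_state()["eef_pos"],float); ctrl.move_l((q[0],q[1],130),vel=150)
for n in("top","scene"):
    a,d=optics.grab_frame(n); np.savez(f"{n}1.npz",p=a,d=d)
    if n=="scene": cv2.imwrite("pics/g2.png",cv2.resize(a[160:340,200:440],(800,600),interpolation=2)[:,:,::-1])
    W=cloud(n,d); m=(abs(W[...,0]-542)<45)&(W[...,1]<-30)&(W[...,1]>-165)&(W[...,2]<30); P=W[m]
    A=np.c_[P[:,:2],np.ones(len(P))]; c=np.linalg.lstsq(A,P[:,2],rcond=None)[0]; print(n,m.sum(),"z med",np.median(P[:,2]),"slopes",c[:2])
st()
E
```

```text
near t10.3 [ 533.6 -193.5   39.3] F [ 1.6  0.8 -2.7] M [-0.18  0.02 -0.02] w7.8 g88
down True t10.7 [ 534.3 -194.1   34.9] F [-0.1 -0.5  4.3] M [ 0.04 -0.03 -0.  ] w7.7 g90
open t11.3 [ 532.6 -193.2   33. ] F [ 0.2 -1.1  1. ] M [ 0.03 -0.03  0.02] w34.9 g0
top 723 z med 4.894984762757927 slopes [-0.00150278 -0.02441819]
scene 1461 z med 6.117470872319083 slopes [ 1.6567609  -3.56417966]
 t12.2 [ 531.5 -192.6  128.3] F [-0.3 -0.7 -0.7] M [0.02 0.02 0.03] w34.9 g0
```

View pics/g2.png

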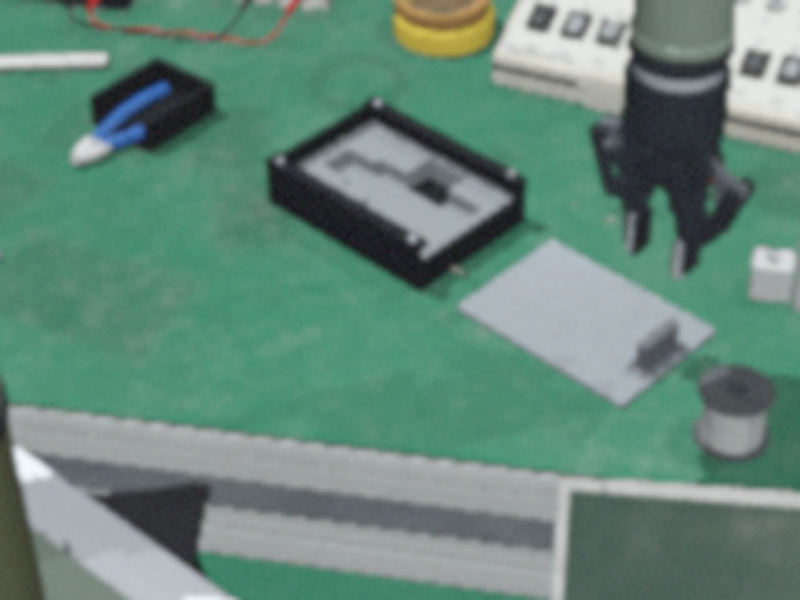

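The lid lies flat on the bench (picture pixel (590,320)), clear of the case, and the cutout is exposed. The cutters are still in the holder, with their jaws at (90,150). Next: the jaws hold.

```bash
python3 - <<'E'
from h import *
R=Rz(91); 
if ctrl.solve_ik((439,363.5,140),R) is None: print("noik")
try: ctrl.move_ptp((439,363.5,140),R)
except ctrl.MotionError as e: print(e); R=Rz(-89); ctrl.move_ptp((439,363.5,140),R)
ctrl.gripper_to(50,60); st("above")
ctrl.move_l((439,363.5,45),vel=150)
h=ctrl.move_l((439,363.5,28),vel=25,threshold=4); st("down %s"%h)
ctrl.gripper_to(10,60); st("grip")
q=np.array(sensors.read_state()["eef_pos"],float); ctrl.move_l((q[0],q[1],q[2]+8),vel=30); st("lift")
a,d=optics.grab_frame("scene"); cv2.imwrite("pics/g3.png",cv2.resize(a[130:250,180:340],(800,600),interpolation=2)[:,:,::-1])
E
```

```text
above t14.5 [439.4 363.1 140. ] F [ 0.2  0.3 -0. ] M [-0.03  0.04 -0.  ] w49.7 g0
down False t16.1 [439.1 363.5  28. ] F [-0.   0.3  0. ] M [-0.06  0.05  0.02] w50.2 g0
grip t16.5 [439.2 363.6  28.3] F [-0.2  0.4  2. ] M [-0.08  0.   -0.01] w23.2 g59
lift t16.9 [439.3 363.6  36.5] F [-0.1 -0.1 -1.2] M [0.06 0.04 0.04] w22.6 g59
```

View pics/g3.png

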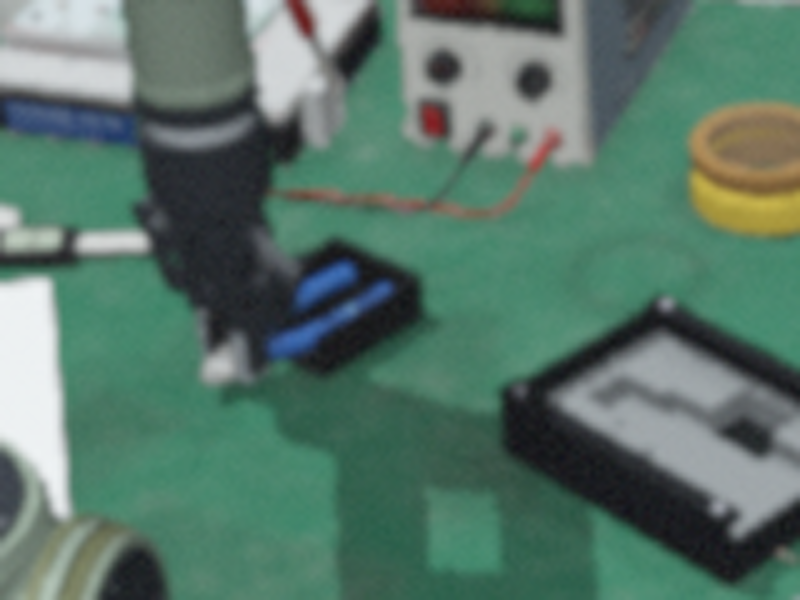

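The jaws are held with a width of 23 mm, and the cutters are lifted with the handles level over the holder (picture pixel (330,310)). Next: carry them to open bench and set them down.

```bash
python3 - <<'E'
from h import *
p=np.array(sensors.read_state()["eef_pos"],float)
ctrl.move_l((p[0],p[1],90),vel=80); ctrl.move_l((385,262,90),vel=120); st("over")
ctrl.move_l((385,262,36),vel=80)
h=ctrl.move_l((385,262,25.5),vel=15,threshold=3); st("down %s"%h)
ctrl.gripper_to(50,60); ctrl.hold(0.3); st("open")
q=np.array(sensors.read_state()["eef_pos"],float); ctrl.move_l((q[0],q[1],100),vel=150)
ctrl.move_ptp((520,262,230),Rz(91))
for n in("top","scene"):
    a,d=optics.grab_frame(n); np.savez(f"{n}2.npz",p=a,d=d); c=proj(n,[425,262,0])[0].astype(int); print(n,c)
    x0,y0=c-[60,45]; q=a[max(y0,0):y0+90,max(x0,0):x0+120]; cv2.imwrite(f"pics/{n}2.png",cv2.resize(q,(400,300),interpolation=2)[:,:,::-1])
cv2.imwrite("pics/both2.png",np.hstack([cv2.imread("pics/top2.png"),cv2.imread("pics/scene2.png")])); st()
E
```

```text
over t18.9 [385.7 262.5  90.3] F [-1.   0.1 -0.9] M [0.03 0.05 0.02] w22.8 g59
down True t20.4 [384.8 261.9  25.5] F [0.1 0.7 4. ] M [ 0.03 -0.   -0.02] w23.1 g59
open t21.1 [383.8 261.5  24.7] F [-0.2  0.1 -0.3] M [-0.05 -0.06  0.02] w49.6 g0
top [221 253]
scene [246 221]
 t22.6 [517.2 261.7 226.8] F [0.1 0.5 0.5] M [ 0.02 -0.02  0.01] w50.1 g0
```

View pics/both2.png

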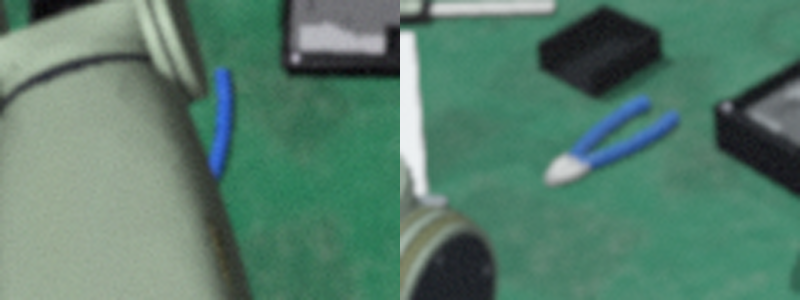

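The cutters lie flat on the bench. In the right panel the jaw tip is at (548,181) and the handle ends are at (645,103) and (673,119). I'll look at the open case the same way.

```bash
python3 - <<'E'
from h import *
f=lambda a:(np.array(a)+.5)/(400/120)-.5+[186,176]
tip=ray("scene",f([(148,181)]),5)[0]; b=ray("scene",f([(245,103),(273,119)]),8).mean(0)
v=tip-b; print("tip",tip.round(1),"back",b.round(1),"len",np.hypot(*v[:2]).round(1),"yaw",np.degrees(np.arctan2(v[1],v[0])).round(1))
z=np.load("scene2.npz"); hsv=cv2.cvtColor(z["p"],cv2.COLOR_RGB2HSV).astype(int)
W=cloud("scene",z["d"]); reg=(abs(W[...,0]-425)<100)&(abs(W[...,1]-262)<45)
bl=reg&(hsv[...,0]>100)&(hsv[...,0]<125)&(hsv[...,1]>110); ys,xs=np.nonzero(bl); P=ray("scene",np.c_[xs,ys],9); print("blue",len(P),rect(P))
A=np.load("top1.npz")["p"][170:240,240:320]; B=z["p"][180:250,275:365]
A=cv2.resize(A,(800,700),interpolation=2)[:560] if 0 else cv2.resize(A,(480,420),interpolation=2)
B=cv2.resize(B,(320,249),interpolation=2); B=np.vstack([B,np.zeros((171,320,3),np.uint8)])
cv2.imwrite("pics/case.png",np.hstack([A,B])[:,:,::-1])
E
```

```text
tip [364.6 264.4   5. ] back [496.4 261.6   8. ] len 131.8 yaw 178.7
blue 251 (array([451.6, 261.3]), array([100.9,  59.6]), 1.5)
```

View pics/case.png

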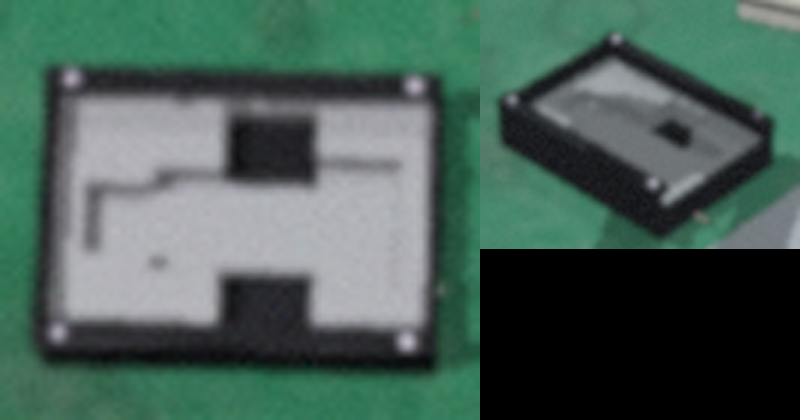

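The left panel shows the cutout. The notches span columns 228-315 (upper) and 222-312 (lower), the jaw end wall is at x≈88, and the screws are at (72,78), (414,86), (407,342) and (58,331). I'll clear the arm and measure the cutters with the same camera.

```bash
python3 - <<'E'
from h import *
f=lambda a:(np.array(a)+.5)/6-.5+[240,170]
s=ray("top",f([(72,78),(414,86),(407,342),(58,331)]),48); print("screws",s.mean(0).round(1), np.degrees(np.arctan2(*(s[0]+s[3]-s[1]-s[2])[[1,0]])).round(2))
n=ray("top",f([(228,150),(315,150),(222,300),(312,300),(86,215),(270,113),(270,330)]),24)
a=np.deg2rad(87.1); ex=np.array([np.cos(a),np.sin(a),0]); ey=np.array([-ex[1],ex[0],0]); O=np.array([552.3,94.3,24])
print("case-frame", [(round((p-O)@ex,1),round((p-O)@ey,1)) for p in n], "expect x 10,-34,10,-34,74; y -54(or roof).. ")
ctrl.move_ptp((500,50,250),Rz(91))
im,d=optics.grab_frame("top"); np.savez("top3.npz",p=im,d=d); hsv=cv2.cvtColor(im,cv2.COLOR_RGB2HSV).astype(int); W=cloud("top",d)
reg=(abs(W[...,0]-425)<100)&(abs(W[...,1]-262)<50)
bl=reg&(hsv[...,0]>100)&(hsv[...,0]<125)&(hsv[...,1]>110); wh=reg&(hsv[...,1]<70)&(hsv[...,2]>120)
for nm,m,z in(("blue",bl,7),("all",bl|wh,6)):
    ys,xs=np.nonzero(m); P=ray("top",np.c_[xs,ys],z); print(nm,len(P),rect(P),"x",P[:,0].min().round(1),P[:,0].max().round(1),"y",P[:,1].min().round(1),P[:,1].max().round(1))
c=proj("top",[425,262,0])[0].astype(int)-[30,25]; st()
E
```

```text
screws [552.1  94.1  48. ] 86.78
case-frame [(np.float64(7.6), np.float64(-34.2)), (np.float64(-33.4), np.float64(-35.1)), (np.float64(7.5), np.float64(38.3)), (np.float64(-34.5), np.float64(37.3)), (np.float64(73.1), np.float64(-1.2)), (np.float64(-11.6), np.float64(-52.7)), (np.float64(-15.4), np.float64(52.1))] expect x 10,-34,10,-34,74; y -54(or roof).. 
blue 349 (array([446.5, 264. ]), array([102.5,  53.7]), 0.3) x 395.3 497.9 y 237.1 291.0
all 4966 (array([665.2, 537.8]), array([753.2, 377.7]), 69.0) x 359.0 902.4 y 214.9 914.3
 t23.5 [499.9  51.2 249.7] F [0.6 0.  0.3] M [ 0.01 -0.03 -0.06] w50.1 g0
```

The case frame holds up against the listed notch positions. The cutters' origin is about (427.7,263) with the jaws toward -x. Next: take the handles hold and carry them over the case, with a check before lowering.

```bash
python3 - <<'E'
from h import *
for g,p in((91,-3),(-89,177)):
    a=ctrl.solve_ik((442.7,262.9,30),Rz(g)); b=ctrl.solve_ik((551.4,78.6,40),Rz(p)); print(g,a is not None and a[5],b is not None and b[5])
    if a is not None and b is not None: break
else: raise SystemExit
ctrl.move_ptp((442.7,262.9,110),Rz(g)); ctrl.gripper_to(72,50)
ctrl.move_l((442.7,262.9,45),vel=150)
h=ctrl.move_l((442.7,262.9,27),vel=25,threshold=4); st("down %s"%h)
if h: q=sensors.read_state()["eef_pos"]
ctrl.gripper_to(40,50); r=st("grip")
q=np.array(r["eef_pos"],float); ctrl.move_l((q[0],q[1],130),vel=100); st("lift")
ctrl.move_ptp((551.4,78.6,130),Rz(p)); ctrl.move_l((551.4,78.6,75),vel=100); st("over")
for n in("top","scene"):
    a,d=optics.grab_frame(n); np.savez(f"{n}4.npz",p=a,d=d)
A=cv2.resize(np.load("top4.npz")["p"][165:240,235:325],(400,333),interpolation=2); B=cv2.resize(np.load("scene4.npz")["p"][165:240,275:365],(400,333),interpolation=2)
cv2.imwrite("pics/over.png",np.hstack([A,B])[:,:,::-1])
E
```

```text
91 -1.2205704136393662 0.038562774918598386
down False t26.3 [442.8 262.9  27. ] F [-0.6  0.   1.3] M [ 0.04  0.01 -0.08] w72.1 g0
grip t26.7 [443.  263.   27.8] F [-2.  -0.8  5.3] M [-0.21  0.23  0.04] w47.4 g50
lift t27.9 [442.3 262.7 129.2] F [ 0.5 -0.6 -0.5] M [-0.03 -0.03 -0.07] w47.8 g51
over t29.7 [551.7  78.8  75.2] F [-0.   0.  -0.3] M [-0.02 -0.   -0.01] w48.1 g51
```

View pics/over.png

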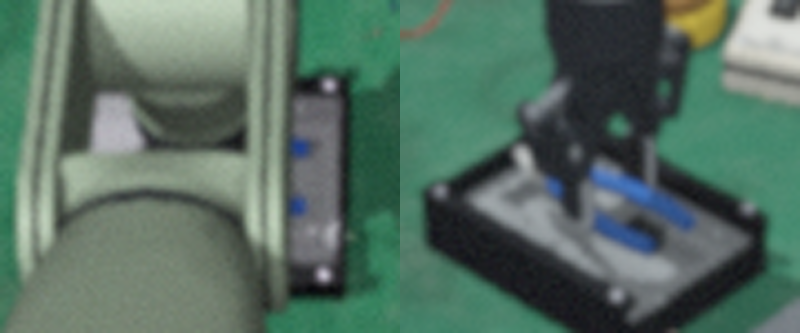

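The cutters hang level over the case, with the jaws toward its +x end. In the left panel the handle ends are at (308,149) and (305,206). I'll check those against the case axes, then lower.

```bash
python3 - <<'E'
from h import *
f=lambda a:(np.array(a)+.5)/(400/90)-.5+[235,165]
a=np.deg2rad(87.); ex=np.array([np.cos(a),np.sin(a),0]); ey=np.array([-ex[1],ex[0],0]); O=np.array([552.2,93.6,0])
e=ray("top",f([(313,149),(310,206)]),55); c=[((p-O)@ex,(p-O)@ey) for p in e]; print(np.round(c,1)," expect x -69, y mean 0")
dy=np.mean(c,0)[1]; print("dy",dy)
T=np.array([551.4,78.6,0])
if abs(dy)<3.5:
    h=ctrl.move_l(T+[0,0,54],vel=60,threshold=5); st("a %s"%h)
    h=h or ctrl.move_l(T+[0,0,37],vel=15,threshold=5); st("b %s"%h)
E
```

```text
[[-70.8 -17.2]
 [-70.1  19.2]]  expect x -69, y mean 0
dy 0.9619817429109716
a False t30.3 [550.9  78.6  53.3] F [ 0.4  0.2 -1.3] M [ 0.02 -0.    0.03] w47.9 g51
b True t31.3 [551.2  78.6  37.9] F [0.3 0.  4.5] M [-0.02  0.03 -0.01] w47.6 g52
```

Contact came at z = 37.9, which is the floor height; contact on the insert's top would have been about 51. Release, retreat and check.

```bash
python3 - <<'E'
from h import *
ctrl.gripper_to(66,50); ctrl.hold(0.3); st("open")
q=np.array(sensors.read_state()["eef_pos"],float); ctrl.move_l((q[0],q[1],150),vel=90)
ctrl.move_ptp((450,330,280),Rz(40)); st("away")
for n in("top","scene"):
    a,d=optics.grab_frame(n); np.savez(f"{n}5.npz",p=a,d=d)
a=np.load("top5.npz"); W=cloud("top",a["d"]); hsv=cv2.cvtColor(a["p"],cv2.COLOR_RGB2HSV).astype(int)
al=np.deg2rad(87.); ex=np.array([np.cos(al),np.sin(al),0]); ey=np.array([-ex[1],ex[0],0]); O=np.array([552.2,93.6,0])
m=(np.hypot(W[...,0]-552,W[...,1]-93)<85)&(hsv[...,0]>100)&(hsv[...,0]<125)&(hsv[...,1]>110); ys,xs=np.nonzero(m)
P=ray("top",np.c_[xs,ys],18)-O; print(m.sum(),"case x",(P@ex).min().round(1),(P@ex).max().round(1),"y",(P@ey).min().round(1),(P@ey).max().round(1),"z",np.median(W[m][:,2]).round(1),rect(P))
A=cv2.resize(a["p"][165:240,235:325],(400,333),interpolation=2); B=cv2.resize(np.load("scene5.npz")["p"][160:310,270:450],(400,333),interpolation=2)
cv2.imwrite("pics/fin.png",np.hstack([A,B])[:,:,::-1])
E
```

```text
open t31.9 [549.9  78.6  36.7] F [ 0.4  0.  -0.3] M [-0.02  0.01 -0.08] w65.9 g0
away t34.5 [450.1 329.  278.9] F [-0.3  0.5 -0.3] M [-0.04  0.01  0.01] w66.0 g0
301 case x -66.8 34.8 y -26.9 60.9 z 21.1 (array([ -6.2, -21.1]), array([ 75.4, 102.6]), 24.7)
```

View pics/fin.png

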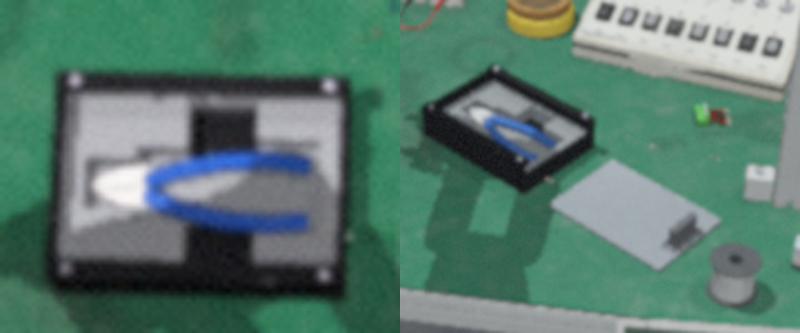

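The cutters lie in the cutout with the jaws in its narrow end (left panel, tip at (95,185), handles at (305,165) and (305,222)). Their tops measure z = 21, where 22 means home. The lid is flat and clear, and the bystanders stand in place. Handing in.

```bash
python3 -c "
from plant import ctrl
print(ctrl.finish_job())"
```

```text
the job is handed in; nothing more can be done
None
```

I handed the job in at about 35 s: in the last pictures the lid lies flat on the bench clear of the case, the cutters are home in the cutout with the jaws in its narrow end, and the reel, heat sink and relay look undisturbed; no verdict came back.

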